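Hold the honing wheel's dead-man paddle at its run position

TASK

The switch box of the honing wheel has a dust lid: lift the lid by its bar, over and back until it rests open on its stop. Then press the spring-loaded paddle inside the box down with the fingers until its pad is level, at the height of the two ledges along the box walls, never forcing it on down to the bottom, and finish while holding it there: do not let go at the end. Leave the tools and other things lying around as they are.

Things in the scene. Friction and masses are not known exactly. Their poses are not given: they have to be found in the camera images.
- switch_box: grey steel box fixed to the bench, open on top under its lid: 170 (x) x 180 (y) x 100 mm high, walls 4. Origin: centre of its underside, z up. The lid hinges along y on the +x rim; the lid's bar is at the -x side. The paddle is inside on the line y = 0. Ledges along both y walls (10 wide, x -75 to 25) have their tops at z = 64 mm. Low fittings and the paddle's bearing lie beyond x = 44 mm
- lid (a joint): angle of the flat aluminium lid (170 x 180 x 5 mm, about 0.35 kg): 0 shut, 1.57 upright, 1.75 resting on its stop, leaning back past upright. No spring and little friction: let go before upright it falls shut, beyond upright it falls gently onto its stop
- lid_bar (a point): middle of the lid's pull bar: round steel, 12 mm thick, 110 mm long, along the box's y, held 40 mm in front of the lid's front edge by an arm at each end, free underneath. Lid shut: 104 mm above the bench, 125 mm from the box's centre towards its -x. It swings on a circle of 210 mm radius about the hinge. Axes turn with the lid; y is along the bar
- lid_hinge (a point): point on the lid's hinge axis, in the middle of its length, 100 mm above the bench (axis along the box's y)
- paddle (a joint): downward travel of the sprung dead-man paddle, rad: 0 released (it slants up 0.3 rad from pivot to pad), 0.3 level = run position, 0.6 bottom. The spring takes about 5 N at the pad to start, 9 N at level, 13 N at the bottom, and pushes it back up when let go
- paddle_pad (a point): centre of the top face of the paddle's black rubber pad, 45 mm (x) x 50 mm (y), 85 mm from the pivot towards the box's -x, near x = -30, y = 0 of the box. The face is 9 mm above the pivot line. Height above the bench: 89 mm released, 64 mm level, 39 mm at the bottom. Its x axis points from pad to pivot
- paddle_pivot (a point): point on the paddle's pivot axis (along the box's y) inside the box: x = +55 mm, y = 0, z = 55 mm of the box, so 55 mm above the bench
- gouge_wide: gouge with a medium-brown turned handle and a 22 mm wide blade, about 205 mm long, lying beside the switch box. Bystander; origin: on the bench under the middle of its handle, x towards the blade
- gouge_narrow: gouge with a pale turned handle and a narrow 9 mm blade, about 225 mm long, lying on the bench. Bystander; origin: on the bench under the middle of its handle, x towards the blade
- tape_roll: roll of brown tape standing on its flat side, 96 mm across, 48 mm high, beside the switch box. Bystander; origin: centre of its underside
- glue: white glue bottle, 48 mm across, 120 mm high. Bystander; origin: centre of its underside
- offcut: dark wood offcut, 200 x 60 x 45 mm. Bystander; origin: centre of its underside
- mallet: wooden mallet lying down, head 68 mm across and 100 mm long, handle 160 mm. Bystander; origin: on the bench under the place where the handle meets the head, x towards the head
- tin: open steel tin, 76 mm across, 100 mm high. Bystander; origin: centre of its underside

How it is judged:
By the outcome, as a careful person would: the job done as asked, in the order asked, and still so for the second after the job is handed in, while the arm keeps its last pose, push and grip.
It also fails if it takes over 53 s, if anything falls off the work surface, if the arm or the gripper's body presses on something with over 40 N, if the wrist force passes 120 N, or if a joint passes its speed limit or range.

ROBOT

A 7-joint arm with a two-finger parallel gripper is mounted at the origin on the work surface. World frame = base frame: x ahead of the robot, y to its left, z up, the work surface at z = 0. Lengths are in mm, angles in rad, forces in N, time in s.
With the tool pointing down it reaches from about 400 to 900 mm from the base axis. Payload 5.6 kg.
Tool frame: the origin (TCP) lies midway between the tips of the shut fingers; the grasp point (between the pads) lies 19 mm behind it; z points along the fingers, y is the line along which they close (so a half turn about z gives the same grasp; the last joint's range is limited). The gripper opens to 92 mm and grips with 3 to 60 N. Pads are 20 mm wide; open, the fingers measure 128 mm over their backs; the gripper's body (75 mm by 189 mm) begins 69 mm behind the grasp point.
Start: joints at [-1.34, 0.468, -0.012, 1.603, 0.006, 1.071, -0.056], TCP at [175.796, 625.783, 214.592] pointing down, gripper open.
Joint ranges: [-2.53, 2.53], [-0.31, 2.02], [-1.57, 1.55], [0.28, 2.44], [-1.29, 4.43], [0.15, 1.84], [-2.92, 2.92]. Speed limits (rad/s): [2.57, 2.57, 3.14, 3.14, 3.14, 3.14, 3.14].

INTERFACE

Orientations are given as a rotation vector (axis times angle).
In Python, from cell import robot, grip, kin, viewer gives the robot as it stands. Calls block until the motion is done:
- robot.movep(position, orientation): joint-space move of the TCP to a pose.
- robot.servo_line(position, feed=150, rotation=None): straight line of the TCP; rotation=None keeps the orientation; feed is the mean speed in mm/s.
- robot.goto_joints(angles): joint-space move.
- grip(opening, newtons=None): opening from 0.0 (shut) to 1.0 (fully open); newtons is the grip in N (None keeps the last); returns when the fingers have stopped.
- robot.hold(seconds).
- kin.ik(position, orientation): joint angles nearest the present ones, or None.
- robot.observe(): the state.
- viewer.read_camera(name): name is "side" or "top"; returns the picture (420x560x3 uint8, red, green, blue); there is no depth.
- viewer.camera_info(name): a dict with "camera_matrix" (3x3 intrinsics, pixels), "R" (3x3) and "t" (3): a world point X has camera coordinates R X + t. Camera axes: x right, y down, z forward; pixel columns grow to the right and rows downward; lengths in mm; the calibration is good to about 2 mm. A picture is of the moment at which its call begins. camera_info takes no time and is no camera call.
A pose or a line that the arm cannot do raises robot.IKError and nothing moves.
- robot.job_done(): hands the job in; it is judged then, once.
Trained networks look in the newest picture that a camera, given by its name, has taken for a name from the list of things; names that differ only in an ending like _2 or _b are one class to them, and where a whole thing is asked for, a point or a joint stands for the part that bears it (a point fixed in the world has none). Each returns a list of dicts, best first, with "confidence" (0 to 1); they miss things now and then, are a little off and sometimes report something else, mostly with a low value. They report only what shows in the picture. A call takes as long as a camera call.
- viewer.silhouettes(name, camera): "mask" (420x560 bool, what is visible of it).
- viewer.pinpoint(name, camera): "at" ([x, y, z] in mm, in the coordinates of the camera as it stood for that picture, good to about 4 mm: a listed point, or the origin of a listed thing).
The state is a dict: "t": time; "joints": joint angles; "joint_velocities": joint speeds; "joint_torque": joint torques, N m; "tcp_pos": TCP position; "tcp_rot": TCP orientation; "contact_force": force on the tool from outside, world axes, zero at the start; "wrist_torque": the same for the moment, N m; "grip_width": opening from 0.0 (shut) to 1.0 (fully open); "grip_force": force on a finger pad.
Only numpy, scipy, OpenCV 4.12 (cv2) and the standard library are available. Lean on these libraries where they do the work, as an engineer would, in place of code of your own. Each camera call takes 0.05 s, during which the arm holds its last target. There are 200 camera calls.

## Working session

There is one attempt and no reset: what is moved stays moved. The work goes in short steps, each a Python script; the robot and the scene stay as the last script left them, time stands still between calls to the robot, and variables do not carry over. Pictures are saved under pics/ and viewed, at most 10 in all, crops included, and the job is handed in when it is done.

```bash
mkdir -p pics; ls; cat > h.py <<'E'
import numpy as np, cv2
from cell import robot, grip, kin, viewer
from scipy.spatial.transform import Rotation as Ro
def world(cam,p):
    c=viewer.camera_info(cam); return np.array(c["R"]).T@(np.array(p)-np.array(c["t"]))
def find(name,cam,n=2):
    return [(np.round(world(cam,d["at"]),1),round(d["confidence"],2)) for d in viewer.pinpoint(name,cam)[:n]]
def snap(cam,f):
    im=viewer.read_camera(cam); cv2.imwrite("pics/"+f,cv2.cvtColor(im,cv2.COLOR_RGB2BGR)); return im
E
python3 - <<'E'
from h import *
for c in("top","side"):
    snap(c,c+"0.png")
    for n in["switch_box","lid_bar","lid_hinge","paddle_pad","gouge_wide","tape_roll","glue","offcut","mallet","tin","gouge_narrow"]: print(c,n,find(n,c))
s=robot.observe();print({k:s[k] for k in("t","tcp_pos","tcp_rot","contact_force")})
E
```

```text
pics
top switch_box [(array([536.3, -31. ,  -1.9]), 0.66)]
top lid_bar [(array([ 568.3, -155.4,  101.7]), 0.76)]
top lid_hinge [(array([513.7,  49.4, 100.7]), 0.88)]
top paddle_pad []
top gouge_wide [(array([ 3.719e+02, -8.740e+01, -1.000e-01]), 0.51)]
top tape_roll [(array([692.5,  25.2,  -3.7]), 0.77), (array([ 383.5, -489.7,    2.2]), 0.72)]
top glue [(array([461.2, 533. ,   0.6]), 0.5)]
top offcut [(array([ 7.511e+02,  2.915e+02, -6.000e-01]), 0.81)]
top mallet [(array([ 388.6, -494.1,   -0.8]), 0.66)]
top tin [(array([587.4, 425.5,  -4.4]), 0.63)]
top gouge_narrow [(array([ 6.251e+02, -4.824e+02, -6.000e-01]), 0.54)]
side switch_box [(array([536.3, -34.3,   1.2]), 0.97)]
side lid_bar [(array([ 562.4, -152.4,  105.1]), 0.67)]
side lid_hinge [(array([513.6,  52.6, 100.3]), 0.75)]
side paddle_pad []
side gouge_wide [(array([376.7, -88. ,  -2.8]), 0.82)]
side tape_roll [(array([697.1,  21.6,  -4.1]), 0.67)]
side glue [(array([464.7, 533.7,  -3.3]), 0.74)]
side offcut [(array([754.7, 292.2,  -1.8]), 0.82)]
side mallet [(array([ 388.5, -493.1,    1.9]), 0.96)]
side tin [(array([594.4, 427.1,  -1.7]), 0.97)]
side gouge_narrow [(array([ 626.8, -487.7,   -1.2]), 0.78)]
{'t': 1.2, 'tcp_pos': array([175.76650628, 625.7901945 , 214.57521547]), 'tcp_rot': array([4.28803777e-01, 3.11215118e+00, 1.12268889e-05]), 'contact_force': array([0.50056572, 0.08547206, 0.14511624])}
```

```bash
sleep 8; python3 -c "
import cv2,numpy as np
a=cv2.imread('pics/top0.png');b=cv2.imread('pics/side0.png');cv2.imwrite('pics/both0.png',cv2.resize(np.hstack([a,b]),(800,300)))"
```

```text
(no output)
```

View pics/top0.png

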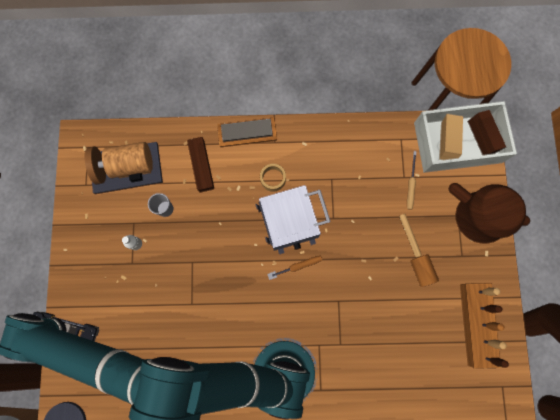

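View pics/side0.png

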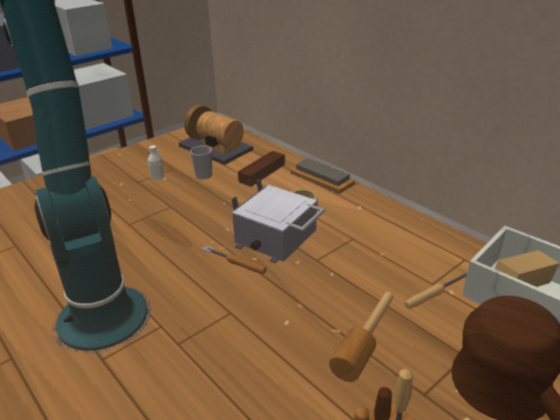

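The top view shows the box at about (289, 217), with its bar to the right at (320, 207), towards world -y. The hinge is at the left. The tape, at (272, 177), and the wide gouge, at (295, 267), are clear of the lid's swing. The side view agrees. The network's tape hit at (383, -490) is the mallet, so I ignore it.

Next I'll average a few looks, fit the box pose, check the IK along the arc, and move above the bar.

```bash
cat >> h.py <<'E'
from scipy.optimize import least_squares
import json
def load():
    cx,cy,yaw=json.load(open("box.json")); ex=np.array([np.cos(yaw),np.sin(yaw),0]); ey=np.array([-ex[1],ex[0],0])
    B=lambda x,y,z: np.array([cx,cy,0])+x*ex+y*ey+np.array([0,0,z])
    return B,ex,ey
def down(yax):
    z=np.array([0,0,-1.]); return Ro.from_matrix(np.column_stack([np.cross(yax,z),yax,z])).as_rotvec()
E
python3 - <<'E'
from h import *
loc={"switch_box":0,"lid_bar":-125,"lid_hinge":85}; obs=[]
for k in range(3):
    for c in("top","side"):
        viewer.read_camera(c)
        for n,x in loc.items():
            f=find(n,c,1)
            if f and f[0][1]>.4: obs.append((x,f[0][0]))
def res(p): return np.concatenate([[p[0]+x*np.cos(p[2])-o[0],p[1]+x*np.sin(p[2])-o[1]] for x,o in obs])
r=least_squares(res,[536,-32,1.82],loss="soft_l1",f_scale=3)
print(r.x,np.round(r.fun.reshape(-1,2),1).tolist())
json.dump(list(r.x),open("box.json","w"))
B,ex,ey=load()
for s in(1,-1):
    rv=down(s*ex)
    for th in(0,.9,1.75):
        p=B(85-210*np.cos(th+.019),0,100+210*np.sin(th+.019)-19); print(s,th,np.round(p),np.round(kin.ik(p,rv),2) if kin.ik(p,rv) is not None else None)
    q=kin.ik(B(-30,0,64),down(s*ey)); print("press",s,None if q is None else np.round(q,2))
print(robot.observe()["t"])
E
```

```text
[535.87318906 -32.23367598   1.83200403] [[0.8, -1.5], [-1.1, 0.9], [-0.1, -1.3], [-0.0, 4.5], [-2.3, -0.5], [0.2, -1.6], [1.1, -1.1], [0.8, 1.1], [-1.4, -2.6], [0.1, 2.5], [-2.1, 0.7], [0.2, -0.8], [-1.9, 1.0], [0.7, -0.4], [-1.1, -2.8], [3.8, 3.0], [0.8, 2.7], [2.5, -1.4]]
1 0 [ 568. -153.   85.] [-0.11  0.55  0.41  1.88 -0.3   0.78  2.3 ]
1 0.9 [547. -73. 248.] [-0.5   0.3   0.7   1.85 -0.22  1.07  2.12]
1 1.75 [503.  90. 287.] [-0.58  0.15  0.38  1.87 -0.06  1.12  1.66]
press 1 [-0.84  1.01  1.34  2.02 -1.12  1.15 -1.86]
-1 0 [ 568. -153.   85.] [-0.48  0.73  0.97  1.9  -0.75  0.93 -0.46]
-1 0.9 [547. -73. 248.] [-0.68  0.36  0.95  1.86 -0.33  1.09 -0.91]
-1 1.75 [503.  90. 287.] [-0.92  0.17  0.77  1.89 -0.13  1.13 -1.41]
press -1 [-0.4   0.56  0.57  1.99 -0.45  0.72  0.72]
2.4
```

```bash
python3 - <<'E'
from h import *
B,ex,ey=load(); rv=down(ex)
grip(0.34,10)
robot.movep(B(-125,0,230),rv); s=robot.observe(); print(s["t"],s["tcp_pos"],B(-125,0,230))
robot.servo_line(B(-125,0,140),feed=150)
snap("top","a1.png"); b=snap("side","b1.png")
cv2.imwrite("pics/c1.png",cv2.cvtColor(cv2.resize(b[100:300,170:380],None,fx=2.5,fy=2.5),cv2.COLOR_RGB2BGR))
s=robot.observe(); print(s["t"],s["contact_force"],s["grip_width"])
E
```

```text
6.45 [ 568.42792091 -152.11665585  229.86578987] [ 568.15412365 -152.99352552  230.        ]
7.3 [-0.46663865 -0.71092957  0.88098593] 0.3365148958962189
```

View pics/c1.png

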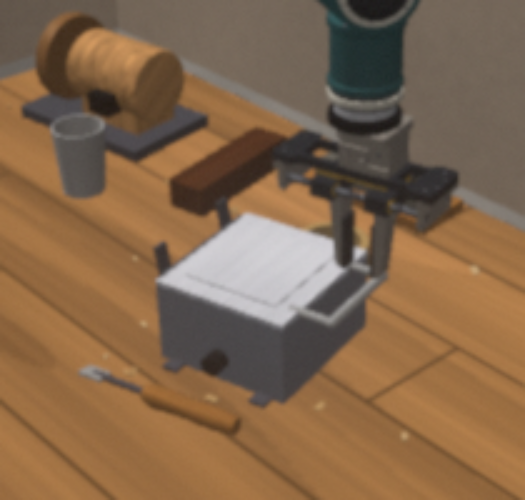

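The fingers straddle the bar: the inner one is over the gap at (345, 262) and the outer one is beyond the bar at (380, 270). I'll lower and grip.

```bash
python3 - <<'E'
from h import *
B,ex,ey=load()
for z in(110,97,85):
    robot.servo_line(B(-125,0,z),feed=80); f=robot.observe()["contact_force"]; print(z,np.round(f,1))
    if np.linalg.norm(f)>6: robot.servo_line(B(-125,0,140)); raise SystemExit("contact")
grip(0.0,10); s=robot.observe(); print(s["t"],s["grip_width"]*92,s["grip_force"],"F box x",s["contact_force"]@ex,np.round(s["contact_force"],1))
E
```

```text
110 [-0.6  0.7  0.9]
97 [-0.  -0.7 -0.3]
85 [-0.2 -0.3 -0.3]
8.8583 11.665127079495958 10.000272989273071 F box x 5.518742051089934 [-2.5  5.1  4. ]
```

```bash
python3 - <<'E'
from h import *
B,ex,ey=load(); a=np.arctan2(4,210)
def P(t): return B(85-210*np.cos(t+a),0,100+210*np.sin(t+a)-19)
for t in np.arange(1,11)*.17:
    robot.servo_line(P(t),feed=90); s=robot.observe(); f=s["contact_force"]
    print(round(t,2),round(s["t"],1),"Fx %.1f Fy %.1f Fz %.1f"%(f@ex,f@ey,f[2]),"w %.1f"%(s["grip_width"]*92))
    if np.linalg.norm(f)>25 or s["grip_width"]*92<9: print("STOP"); break
snap("top","a2.png"); b=snap("side","b2.png")
cv2.imwrite("pics/c2.png",cv2.cvtColor(cv2.resize(b[50:300,150:400],None,fx=2.3,fy=2.3),cv2.COLOR_RGB2BGR))
E
```

```text
0.17 9.4 Fx 4.8 Fy -1.5 Fz -3.8 w 11.6
0.34 10.0 Fx 5.8 Fy -1.5 Fz -4.0 w 11.3
0.51 10.5 Fx 5.0 Fy -1.3 Fz -5.8 w 11.8
0.68 11.1 Fx 2.9 Fy -1.5 Fz -3.5 w 11.8
0.85 11.6 Fx -3.8 Fy 1.1 Fz 2.8 w 11.4
1.02 12.2 Fx -5.4 Fy 2.7 Fz 6.7 w 11.6
1.19 12.7 Fx -4.2 Fy 2.8 Fz 9.1 w 11.7
1.36 13.3 Fx -2.9 Fy 3.5 Fz 9.2 w 11.4
1.53 13.8 Fx -0.1 Fy 1.3 Fz 6.0 w 11.7
1.7 14.4 Fx 0.3 Fy 1.6 Fz 0.4 w 11.6
```

View pics/c2.png

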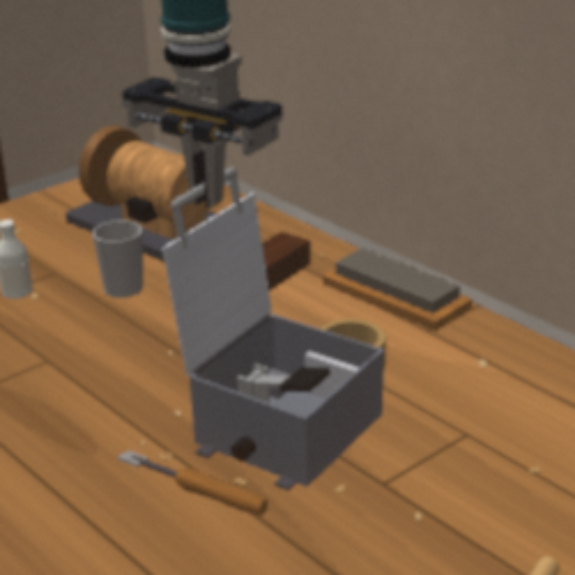

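The lid is past upright, with the bar in the fingers at (210, 190). The black pad is visible inside the box at (305, 379). I'll bring the lid to its stop, release it and clear away.

```bash
python3 - <<'E'
from h import *
B,ex,ey=load(); a=np.arctan2(4,210)
def P(t): return B(85-210*np.cos(t+a),0,100+210*np.sin(t+a)-19)
robot.servo_line(P(1.74),feed=40); s=robot.observe(); print(np.round(s["contact_force"],1))
grip(0.4); p=P(1.74); p[2]=350
robot.servo_line(p,feed=150); s=robot.observe(); print(s["t"],np.round(s["contact_force"],1))
robot.servo_line(B(-30,0,350),feed=250)
grip(0.0,10)
robot.movep(B(-30,0,250),down(-ey)); s=robot.observe(); print(s["t"],s["joints"],s["contact_force"])
for c in("top","side"):
    snap(c,c+"3.png")
    for n in("lid_bar","paddle_pad","paddle_pivot","lid_hinge"):
        for w,k in find(n,c,1): 
            d=w-B(0,0,0); print(c,n,k,"box",np.round([d@ex,d@ey,d[2]],1))
b=cv2.imread("pics/side3.png"); cv2.imwrite("pics/c3.png",cv2.resize(b[50:300,150:400],None,fx=2.3,fy=2.3))
E
```

```text
[ 0.2 -0.6 -0.9]
15.9333 [-0.2  0.1 -0. ]
18.6 [-0.76784666  0.37598792  1.04331348  1.86618954 -0.36291054  1.10635632
  0.67403664] [-0.11231342 -0.49675337  0.30478073]
top lid_bar 0.64 box [127.    2.8 305.3]
top paddle_pivot 0.39 box [ 5.639e+02 -7.540e+01  2.000e-01]
top lid_hinge 0.85 box [84.  -0.4 96.8]
side lid_bar 0.94 box [125.4  -1.8 304. ]
side paddle_pad 0.54 box [-22.5   2.   88.5]
side paddle_pivot 0.71 box [54.5  4.8 55.7]
side lid_hinge 0.83 box [ 85.4   2.  100.4]
```

View pics/c3.png

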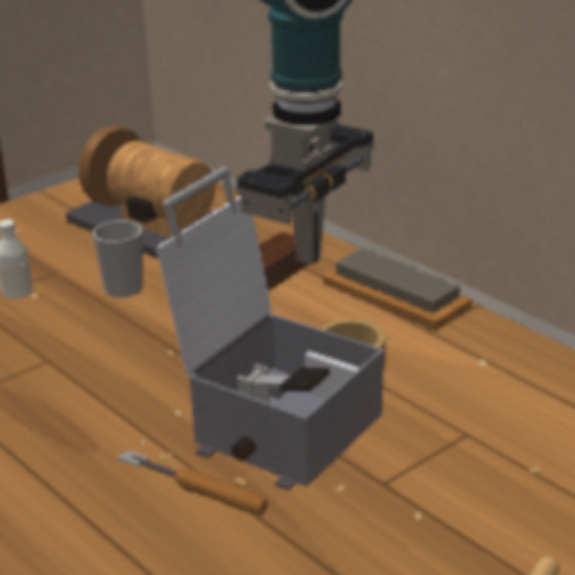

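The lid rests on its stop: the measured bar is at box (126, 0, 305), as expected. The fingers, at (310, 255), are above the pad. I'll press in steps.

```bash
python3 - <<'E'
from h import *
B,ex,ey=load()
for z,v in((120,150),(95,80),(85,30),(75,30),(69,20),(66,15),(64,10)):
    robot.servo_line(B(-30,0,z),feed=v); s=robot.observe(); f=s["contact_force"]; d=s["tcp_pos"]-B(0,0,0)
    print(z,"t %.1f tcp"%s["t"],np.round([d@ex,d@ey,d[2]],1),"F",np.round([f@ex,f@ey,f[2]],1))
    if f[2]>13.5: print("STOP"); break
robot.hold(.5); s=robot.observe(); f=s["contact_force"]; print(np.round(s["tcp_pos"][2],2),np.round(f,1))
for c in("top","side"):
    snap(c,c+"4.png")
    for n in("lid_bar","paddle_pad"):
        for w,k in find(n,c,1): 
            d=w-B(0,0,0); print(c,n,k,"box",np.round([d@ex,d@ey,d[2]],1))
b=cv2.imread("pics/side4.png"); cv2.imwrite("pics/c4.png",cv2.resize(b[130:280,200:350],None,fx=4,fy=4))
E
```

```text
120 t 20.1 tcp [-30.4  -0.6 120.7] F [0.4 0.4 0.4]
95 t 20.6 tcp [-29.6   0.2  94.6] F [ 0.5  0.3 -0.4]
85 t 21.1 tcp [-31.3  -0.4  85.6] F [-2.3  0.4  6.2]
75 t 21.5 tcp [-31.8  -0.8  75.9] F [-4.1  0.5  6.7]
69 t 22.0 tcp [-32.6  -0.8  70.1] F [-4.1  1.8  8.1]
66 t 22.3 tcp [-33.   -0.8  67.2] F [-5.4  1.   7.2]
64 t 22.7 tcp [-33.3  -0.8  65.3] F [-5.9  1.1  8.2]
65.32 [ 0.7 -5.2  8. ]
top lid_bar 0.53 box [129.1   3.4 307.5]
top paddle_pad 0.64 box [ 261.1 -292.2    3.5]
side lid_bar 0.68 box [ 1.210e+02 -3.000e-01  3.053e+02]
side paddle_pad 0.63 box [-30.3  -0.7  63.6]
```

View pics/c4.png

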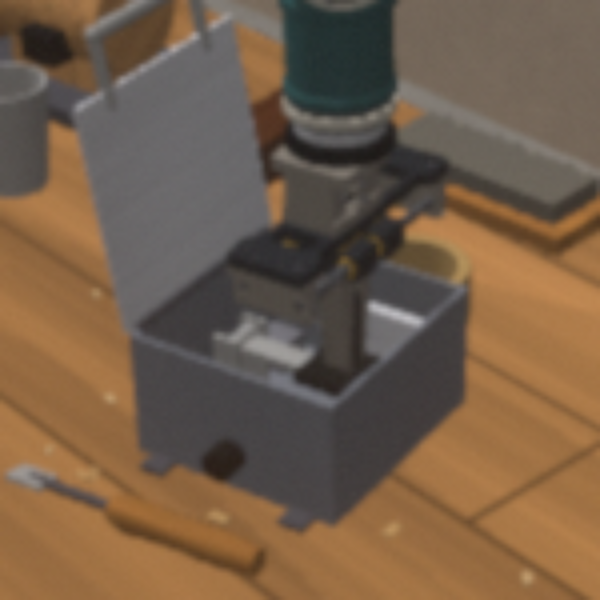

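The fingers are on the pad, which shows at (335, 372), nearly level. The arm sags about 1.3 mm and has drifted 3 mm in -x, so I'll correct both.

```bash
python3 - <<'E'
from h import *
B,ex,ey=load(); tz=64.
cmd=62.7
for k in range(3):
    robot.servo_line(B(-29,0,cmd),feed=8); robot.hold(.4); s=robot.observe(); f=s["contact_force"]; d=s["tcp_pos"]-B(0,0,0)
    zax=Ro.from_rotvec(s["tcp_rot"]).as_matrix()[:,2]
    print(cmd,"t %.1f tcp"%s["t"],np.round([d@ex,d@ey,d[2]],2),"F",np.round([f@ex,f@ey,f[2]],1),"tilt",np.round([zax@ex,zax@ey],3))
    if abs(d[2]-tz)<.4: break
    cmd-=d[2]-tz
for k in range(3):
    viewer.read_camera("side"); 
    for w,q in find("paddle_pad","side",1): d=w-B(0,0,0); print(q,np.round([d@ex,d@ey,d[2]],1))
E
```

```text
62.7 t 24.2 tcp [-32.64  -0.92  64.23] F [-5.9  2.   9. ] tilt [-0.005 -0.003]
0.63 [-29.5  -0.4  61.7]
0.6 [85.1  0.2 99.9]
0.71 [-32.6  -1.   61.3]
```

```bash
python3 - <<'E'
from h import *
s=robot.observe(); print(s["tcp_pos"][2],s["contact_force"]); print(robot.job_done())
E
```

```text
64.24417158040745 [ 0.93762854 -5.73756879  8.83822319]
the job is handed in; nothing more can be done
None
```

The lid rests open on its stop, and I handed the job in with the fingers holding the paddle level (fingertips at 64.2 mm, pushing with about 9 N), at about 24 s of the allowed 53 s.

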